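# Load two kiln props into a leaning spring magazine

## Robot

A 7-joint arm with a two-finger parallel gripper is mounted at the origin on the work surface; the furniture and walls round the work are solid. World frame = base frame: x ahead of the robot, y to its left, z up, the work surface at z = 0. Lengths are in mm, angles in rad, forces in N, time in s.
With the tool pointing down it reaches from about 425 to 1025 mm from the base axis. Payload 3.6 kg.
Tool frame: the origin (TCP) lies at the very end of the fingers, on their centre line; the grasp point (between the pads) lies 19 mm behind it; z points along the fingers, y is the direction in which the jaws open and shut (so a half turn about z gives the same grasp; the last joint's range is limited). The gripper opens to 85 mm and grips with 20 to 120 N. Pads are 22 mm wide; open, the fingers measure 114 mm over their backs; the gripper's body (76 mm by 85 mm) begins 54 mm behind the grasp point. The pads swing forward as they close: fully open they stand 13 mm farther back than shut.
Start: joints at [-1.381, 0.591, 0.048, 1.609, -0.033, 0.943, -0.034], TCP at [202.303, 696.206, 231.302] pointing down, gripper open.
Joint ranges: [-2.69, 2.69], [-0.47, 2.24], [-1.27, 1.36], [0.19, 2.51], [-1.53, 4.68], [0.08, 2.07], [-3.09, 3.09]. Speed limits (rad/s): [2.57, 2.57, 3.14, 3.14, 3.14, 3.14, 3.14].

## Interface

Orientations are given as a unit quaternion [w, x, y, z].
In Python, from cell import reach, move_linear, move_joints, gripper_open, gripper_close, pause, solve_ik, observe, get_image, PlanningError, finish_job gives the robot as it stands. The module is installed in compiled form; this text tells all that it offers. Calls block until the motion is done:
- reach(position, orientation): joint-space move of the TCP to a pose.
- move_linear(position, frame=None, velocity=150, guard=None): straight line of the TCP; frame=None keeps the orientation; velocity is the mean speed in mm/s. With guard (N) it stops when the force on the tool has changed by that much, and returns True; else False.
- move_joints(angles): joint-space move.
- gripper_open() and gripper_close(grip_force=None): open the fingers fully, or close them until they stop; grip_force is the grip in N (None keeps the last).
- pause(seconds).
- solve_ik(position, orientation): joint angles nearest the present ones, or None.
- observe(): the state.
- get_image(name): name is "scene" or "side" or "wrist"; returns a dict with "color" (384x512x3 uint8, red, green, blue), "camera_matrix" (3x3 intrinsics, pixels), "k1" (the pictures are not rectified: a ray, as slopes to the right and down, at radius r is drawn at 1 + k1 r^2 times it, then the intrinsics apply), "R" (3x3) and "t" (3): a world point X has camera coordinates R X + t. Camera axes: x right, y down, z forward; pixel columns grow to the right and rows downward; lengths in mm; the calibration is good to about 2 mm. A picture is of the moment at which its call begins. There is no depth.
A pose or a line that the arm cannot do raises PlanningError and nothing moves.
- finish_job(): hands the job in, once; it reports no verdict.
The state is a dict: "clock": time; "q": joint angles; "qd": joint speeds; "tau": joint torques, N m; "eef_pos": TCP position; "eef_rot": TCP orientation; "contact_force": force on the tool from outside, world axes, zero at the start; "moment": the same for the moment, N m; "gripper_width": opening from 0.0 (shut) to 1.0 (fully open).
Only numpy, scipy, OpenCV 4.12 (cv2) and the standard library are available. Lean on these libraries where they do the work, as an engineer would, in place of code of your own. Each camera call takes 0.05 s, during which the arm holds its last target.

## Task

Finish loading the leaning spring magazine with the two short kiln props. First push the prop that already stands in its mouth down against the spring until the catches on both sides snap over its top; then stand the other short prop upright in the mouth and push it down on top of the first until both catches snap over it too. Leave the tall prop and the cup where they stand.

Things in the scene. Friction and masses are not known exactly. Their poses are not given: they have to be found in the camera images.
- column: Magazine column: open-topped aluminium tube on a fixed plywood stand, leaning 25 deg from vertical, mouth up and towards the robot. Origin: middle of the tube, level with the flat undersides of the two catches, 140 mm above the bench. z: up along the tube, out of the mouth; x: across it, away from the robot; y: across it, to the left. Cavity 43 mm (x) by 73 mm (y), bottom at z = -118 mm.
- mouth (a point): Centre of the column's rim, at z = 50 mm of the column, same axes. The top 10 mm flare outward, straight walls below. The front and back (x) walls have an open slot in the middle, 46 mm wide in y, along the whole tube, for fingers. Black catch housings outside the side (y) walls reach 71 mm from the middle, 27 to 53 mm below the rim.
- follower (a joint): Spring plate under the props: metres pushed down along the tube, 0 at rest (plate top at z = +18 mm of the column), stop at 0.126. The spring pushes up with about 3 N at 0, 9 N at 0.068, 13 N at 0.118. About 0.068 with one prop held by the catches, 0.118 with two; a prop must go 1 to 6 mm further down than that for the catches to snap in.
- catch_left (a joint): Sprung steel catch in the left (+y) wall: metres pushed outward; 0 = nose fully out, 8 mm into the cavity; about 0.006 to 0.008 while a prop holds it aside. Sloped on top (z = +4 to +20 mm of the column), flat underside at z = 0. A prop pushed down moves it aside by itself; passing both catches takes up to about 20 N with the spring.
- catch_right (a joint): The same catch in the right (-y) wall, mirrored; 0 = nose fully out. Each is 34 mm wide along x; between the two noses 57 mm stays open.
- prop_first_centre (a point): Centre of the short kiln prop standing loose in the mouth at the start: plain terracotta block 40 (x) by 70 (y) by 50 mm high (z), about 200 g, on the spring plate, axes along the column's within a few degrees, its top at z = +68 mm of the column. Once latched its centre is at z = -25 mm of the column; under the second prop at -75 mm.
- prop_second_centre (a point): Centre of the other short prop, an equal block 40 x 70 x 50 mm (x, y, z), about 200 g, standing on the bench, z up, at one of three places. Set in the mouth above a latched prop it rests on the catches' slopes, bottom at z = +14 to +20 mm of the column, and stays there when let go. Once latched its centre is at z = -25 mm of the column.
- prop_tall_centre (a point): Centre of the tall prop, same 40 x 70 mm section but 90 mm high, standing on the bench; not to be moved.
- raw_cup: Small unglazed cup, 73 x 75 x 64 mm, origin under its foot; standing on the bench; not to be moved.
There are look-alikes about, which are no part of the job. What is shaped like the part that bears prop_first_centre but turquoise is not meant.

How it is judged (in metres and radians):
On the way, in this order (a step that is already met when the one before it is completed fails the run):
1. the prop that stood in the mouth is down and both catches are out over its top (z of prop_first_centre in the frame of column between -0.036 and -0.022 m and x of prop_first_centre in the frame of column between -0.006 and 0.006 m and y of prop_first_centre in the frame of column between -0.006 and 0.006 m and value of joint each of catch_left, catch_right below 0.003 m), for 0.2 s.
2. the second prop is down on top of it and both catches are out over its top (z of prop_second_centre in the frame of column between -0.036 and -0.022 m and x of prop_second_centre in the frame of column between -0.006 and 0.006 m and y of prop_second_centre in the frame of column between -0.006 and 0.006 m and z of prop_first_centre in the frame of column between -0.088 and -0.07 m and x of prop_first_centre in the frame of column between -0.006 and 0.006 m and y of prop_first_centre in the frame of column between -0.006 and 0.006 m and value of joint each of catch_left, catch_right below 0.003 m), for 0.2 s.
At the end, for the whole second after the job is handed in: At rest: the mouth's prop below (centre 70 to 88 mm under the catches' undersides), the other above it (22 to 36 mm), each within 6 mm of the tube's middle, the upper square within 0.1 rad; both catches within 3 mm of fully out; spring plate over 112 mm down (all of step 2 and angle between the z axis of prop_second_centre and the z axis of column, either way round below 0.1 rad and velocity of joint follower between -0.01 and 0.01 m/s and value of joint follower above 0.112 m); the robot touches nothing.
It fails at once if the tall prop moved by more than 30 mm (distance of prop_tall_centre from where it was at the start of the episode above 0.03 m).
It fails at once if the cup moved by more than 30 mm (distance of raw_cup from where it was at the start of the episode above 0.03 m).
It also fails if it takes over 58 s, if anything falls off the work surface, if the arm or the gripper's body presses on something with over 40 N, if the wrist force passes 120 N, or if a joint passes its speed limit or range.

## Working session

There is one attempt and no reset: what is moved stays moved. The work goes in short steps, each a Python script; the robot and the scene stay as the last script left them, time stands still between calls to the robot, and variables do not carry over. Pictures are saved under pics/ and viewed, and the job is handed in when it is done.

```bash
mkdir -p pics
python3 - <<'E'
from cell import *
import cv2,numpy as np
s=observe(); print({k:np.round(v,3).tolist() for k,v in s.items()})
for n in("scene","side","wrist"):
    i=get_image(n); cv2.imwrite(f"pics/{n}0.png",i["color"][:,:,::-1]); 
    print(n,i["camera_matrix"].tolist(),i["k1"],np.round(i["R"],4).tolist(),np.round(i["t"],1).tolist(), "pos",np.round(-np.array(i["R"]).T@np.array(i["t"]),0))
E
```

```text
{'clock': 0.0, 'q': [-1.382, 0.592, 0.048, 1.61, -0.033, 0.943, -0.034], 'qd': [-0.002, -0.001, 0.001, -0.001, 0.001, 0.002, 0.0], 'tau': [0.0, -54.869, 1.547, -19.813, 0.009, 0.009, 0.0], 'eef_pos': [202.006, 695.42, 230.12], 'eef_rot': [-0.0, 0.141, 0.99, -0.001], 'contact_force': [-0.431, 0.041, 0.236], 'moment': [-0.019, 0.001, -0.026], 'gripper_width': 0.997}
scene [[486.39314701049045, 0.0, 244.3346660070761], [0.0, 486.39314701049045, 198.78180687739786], [0.0, 0.0, 1.0]] -0.034644084840709743 [[0.6029, -0.7978, -0.0069], [-0.4411, -0.3261, -0.8361], [0.6648, 0.5071, -0.5485]] [-207.1, 404.0, 1147.8] pos [-460. -616.  966.]
side [[358.99072571851656, 0.0, 256.03055924780665], [0.0, 358.99072571851656, 194.93635083913898], [0.0, 0.0, 1.0]] -0.014423395663907426 [[0.7074, 0.7068, 0.0048], [0.5292, -0.5251, -0.6665], [-0.4685, 0.474, -0.7455]] [-469.0, -98.6, 1129.5] pos [ 913. -256.  779.]
wrist [[343.67424737029336, 0.0, 253.4061358115709], [0.0, 343.67424737029336, 191.87233687739496], [0.0, 0.0, 1.0]] -0.02884152901455112 [[0.2779, 0.9606, -0.001], [0.9149, -0.2644, 0.3049], [0.2927, -0.0857, -0.9524]] [-724.6, -41.1, 380.1] pos [128. 718. 374.]
```

View pics/scene0.png

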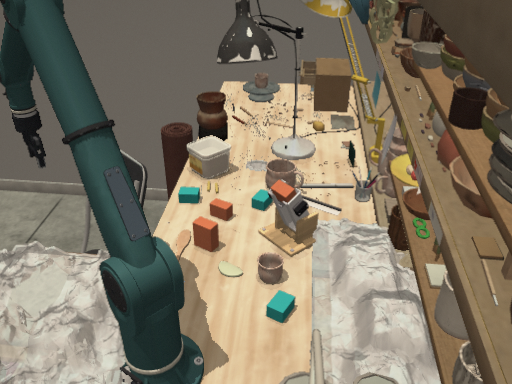

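View pics/side0.png

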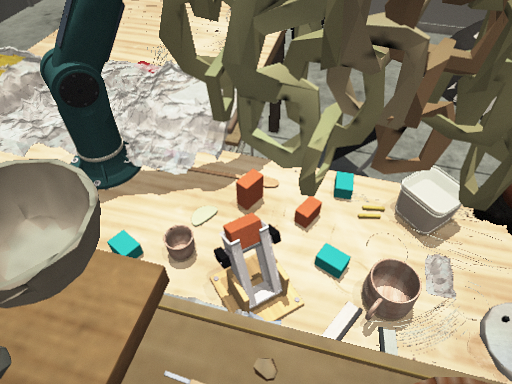

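View pics/wrist0.png

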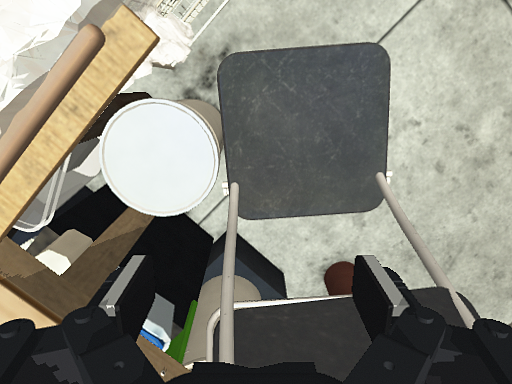

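```bash
cat > h.py <<'E'
from cell import *
import cv2,numpy as np
def crop(n,x0,y0,w,h,f,out,img=None):
    i=img or get_image(n); c=i["color"][y0:y0+h,x0:x0+w,::-1]
    c=cv2.resize(c,None,fx=f,fy=f,interpolation=cv2.INTER_CUBIC)
    for k in range(0,w,20): cv2.putText(c,str(x0+k),(k*f,8),0,.3,(0,0,255),1); cv2.line(c,(k*f,10),(k*f,14),(0,0,255),1)
    for k in range(0,h,20): cv2.putText(c,str(y0+k),(0,k*f+4),0,.3,(0,0,255),1)
    cv2.imwrite("pics/"+out,c); return i
def ray(i,uv):
    K=np.array(i["camera_matrix"]);R=np.array(i["R"]);t=np.array(i["t"]);k1=i["k1"]
    p=np.array([(uv[0]-K[0,2])/K[0,0],(uv[1]-K[1,2])/K[1,1]]);q=p.copy()
    for _ in range(20): q=p/(1+k1*(q@q))
    return -R.T@t, R.T@np.r_[q,1]
def onz(i,uv,z):
    c,d=ray(i,uv); return c+d*(z-c[2])/d[2]
def proj(i,X):
    K=np.array(i["camera_matrix"]);c=np.array(i["R"])@X+np.array(i["t"]);q=c[:2]/c[2]
    q=q*(1+i["k1"]*(q@q)); return np.array([K[0,0]*q[0]+K[0,2],K[1,1]*q[1]+K[1,2]])
E
python3 - <<'E'
from h import *
crop("scene",170,160,180,140,4,"s1.png")
crop("side",190,160,150,150,4,"d1.png")
E
```

```text
(no output)
```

View pics/s1.png

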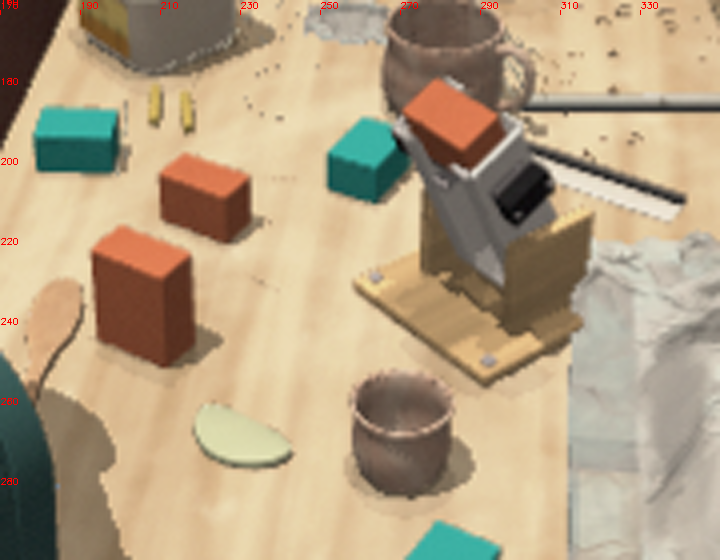

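View pics/d1.png

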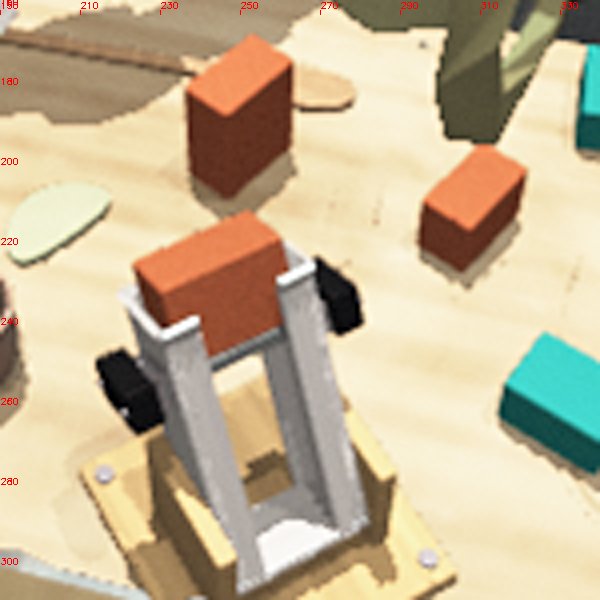

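```bash
cat > fit.py <<'E'
from h import *
from scipy.optimize import least_squares
import itertools
def colT(x,y,yaw):
    h=np.array([np.cos(yaw),np.sin(yaw),0]);Z=np.array([0,0,1.]);a=np.radians(25)
    zc=np.cos(a)*Z-np.sin(a)*h; xc=np.cos(a)*h+np.sin(a)*Z; return np.c_[xc,np.cross(zc,xc),zc],np.array([x,y,140.])
def blkT(x,y,yaw,z):
    c,s=np.cos(yaw),np.sin(yaw); return np.array([[c,-s,0],[s,c,0],[0,0,1.]]),np.array([x,y,z])
def fit(Tf,pts,ims,guess,yaws):
    # pts: list of (cam, uv) matched to nearest of corners (order free)
    best=None
    C=np.array([[sx*20,sy*35,Tf[1]] for sx in(-1,1) for sy in(-1,1)])
    def res(p,detail=False):
        R,t=Tf[0](*p); r=[];P={n:np.array([proj(ims[n],R@c+t) for c in C]) for n in ims}
        for n,uv in pts:
            d=P[n]-uv; k=np.argmin((d**2).sum(1)); r+=list(d[k])
        return np.array(r)
    for y0 in yaws:
        s=least_squares(res,[*guess,y0],x_scale=[10,10,.1])
        if best is None or s.cost<best.cost: best=s
    print(np.round(best.x,3),"rms",np.sqrt(np.mean(best.fun**2)));print(np.round(best.fun.reshape(-1,2),1).tolist()); return best.x
E
python3 - <<'E'
from fit import *
ims={n:get_image(n) for n in("scene","side")}
S=lambda l:[("scene",np.array(p)) for p in l]; D=lambda l:[("side",np.array(p)) for p in l]
sec=S([(210,204.5),(216.2,198.2),(232.5,203.7),(227,209.2)])+D([(311.8,196.2),(321.5,203),(306.2,217.5),(295.5,210.7)])
g=np.mean([onz(ims[n],uv,50)[:2] for n,uv in sec],0)
for n in ims: print(n,[np.round(onz(ims[n],uv,50)[:2]).tolist() for m,uv in sec if m==n])
fit((lambda x,y,w:blkT(x,y,w,0),50),sec,ims,g,np.arange(-1.5,1.6,.4))
tall=S([(193,222),(199.5,217),(217.5,223),(211,230)])
for uv in tall: print(np.round(onz(ims["scene"],uv[1],90)))
col=S([(271,188.2),(278.8,180),(296.2,190.5)])+D([(251.2,212.5),(260.5,220),(232,233),(223.5,226)])
g=np.mean([onz(ims[n],uv,200)[:2] for n,uv in col],0);print(g)
p=fit((colT,68),col,ims,g,np.arange(-.8,.9,.4))
# overlay column features
R,t=colT(*p)
for n,(x0,y0,w,h,f) in dict(scene=(250,160,80,100,7),side=(200,190,100,100,6)).items():
    c=cv2.resize(ims[n]["color"][y0:y0+h,x0:x0+w,::-1],None,fx=f,fy=f,interpolation=cv2.INTER_CUBIC)
    def poly(P,col):
        q=[proj(ims[n],R@np.array(a,float)+t) for a in P]
        q=np.array([(a-[x0,y0]+.5)*f for a in q]).astype(int)
        cv2.polylines(c,[q],False,col,1)
    poly([(-20,-35,68),(20,-35,68),(20,35,68),(-20,35,68),(-20,-35,68)],(255,0,0))
    poly([(-21.5,-36.5,50),(21.5,-36.5,50),(21.5,36.5,50),(-21.5,36.5,50),(-21.5,-36.5,50)],(0,255,0))
    for s in(-1,1): poly([(-17,71*s,23),(17,71*s,23),(17,71*s,-3),(-17,71*s,-3),(-17,71*s,23)],(0,0,255))
    poly([(-21.5,-36.5,-118),(21.5,-36.5,-118),(21.5,36.5,-118),(-21.5,36.5,-118),(-21.5,-36.5,-118)],(255,0,255))
    cv2.imwrite(f"pics/ov_{n}.png",c)
E
```

```text
scene [[553.0, 303.0], [595.0, 311.0], [602.0, 245.0], [565.0, 240.0]]
side [[565.0, 312.0], [599.0, 311.0], [602.0, 244.0], [567.0, 242.0]]
[5.82422e+02 2.77222e+02 5.90000e-02] rms 0.8326921169132789
[[-0.3, -1.7], [0.5, -0.8], [0.8, -0.1], [-0.5, -0.0], [-1.6, -0.8], [0.8, -0.1], [0.6, 0.8], [-1.0, -0.4]]
[405. 243.  90.]
[436. 244.  90.]
[445. 179.  90.]
[406. 172.  90.]
[585.87040552  40.83055451]
[ 6.11075e+02  3.03260e+01 -2.33000e-01] rms 1.2252046699276053
[[-0.9, -1.1], [0.3, -1.7], [-0.8, -2.9], [0.4, -0.1], [0.5, -0.9], [-1.6, 1.0], [-1.4, 0.4]]
```

View pics/ov_scene.png

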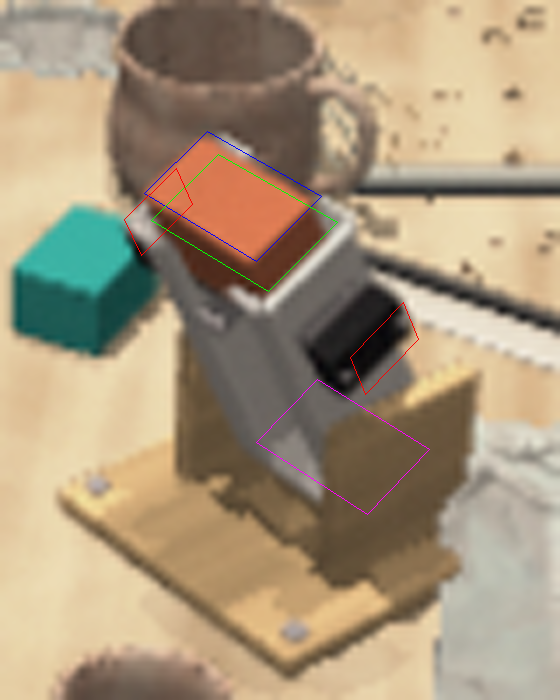

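View pics/ov_side.png

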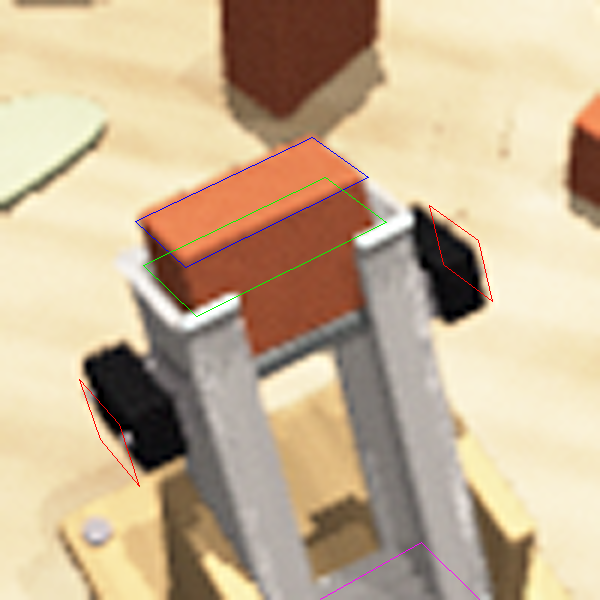

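Look-alikes: terracotta tall (scene 205,230), terracotta short (221,208) = second prop, terracotta in the mouth (284,190) = first prop; turquoise blocks (189,195), (261,199), (281,305) are decoys. The crop confirms the choice. Next: check IK and take a close wrist view above the mouth.

```bash
cat >> fit.py <<'E'
from scipy.spatial.transform import Rotation as Ro
def q4(M):
    q=Ro.from_matrix(M).as_quat(); return [float(q[3]),float(q[0]),float(q[1]),float(q[2])]
def toolcol(R,s):  # tool z = -col z, tool y = s*col x
    z=-R[:,2]; y=s*R[:,0]; return np.c_[np.cross(y,z),y,z]
def tooldown(yaw,s):
    z=np.array([0,0,-1.]);y=s*np.array([np.cos(yaw),np.sin(yaw),0]);return np.c_[np.cross(y,z),y,z]
E
python3 - <<'E'
from fit import *
R,t=colT(611,30,-.233)
for s in(1,-1):
    M=toolcol(R,s); print(s,"tool x",M[:,0].round(2))
    for z in(250,170,60,-6):
        j=solve_ik((R@[0,0,z]+t).tolist(),q4(M)); print(z,None if j is None else np.round(j,2))
    M=tooldown(.06,s)
    for z in (200,25):
        j=solve_ik([582,277,z],q4(M)); print("pick",z,None if j is None else np.round(j,2))
E
```

```text
1 tool x [0.23 0.97 0.  ]
250 [-1.4  -0.02  1.07  2.21  0.44  0.61 -0.87]
170 [-1.06  0.23  0.92  2.25 -0.02  0.35 -0.41]
60 [-0.59  0.41  0.45  2.25  0.06  0.12 -0.5 ]
-6 [ 0.43  0.66 -0.89  2.2   1.56  0.69 -1.86]
pick 200 [-0.78  0.55  0.39  1.84 -0.28  0.81 -0.19]
pick 25 [-0.66  0.77  0.21  1.91 -0.32  0.49 -0.16]
-1 tool x [-0.23 -0.97  0.  ]
250 [-0.6   0.01  0.27  2.19  0.4   0.61  2.29]
170 [-0.43  0.16  0.16  2.23  0.47  0.41  2.23]
60 [-0.32  0.38  0.1   2.24  0.87  0.2   1.85]
-6 [-0.25  0.51  0.05  2.23  1.5   0.16  1.23]
pick 200 [-0.24  0.55 -0.4   1.81  0.28  0.83  2.43]
pick 25 [-0.25  0.79 -0.39  1.89  0.53  0.56  2.21]
```

Run:
```python
from fit import *
R,t=colT(611,30,-.233)
M=toolcol(R,-1)
reach((R@[0,0,220]+t).tolist(),q4(M))
s=observe();print(s["clock"],np.round(s["q"],2),np.round(s["eef_pos"],1))
i=get_image("wrist"); cv2.imwrite("pics/w1.png",i["color"][:,:,::-1])
import pickle; pickle.dump({"w":i,"s":get_image("scene"),"d":get_image("side")},open("v1.pkl","wb"))
gripper_close()
```

```text
2.9083 [-0.54  0.06  0.24  2.21  0.41  0.53  2.28] [520.8  52.2 339.5]
```

View pics/w1.png

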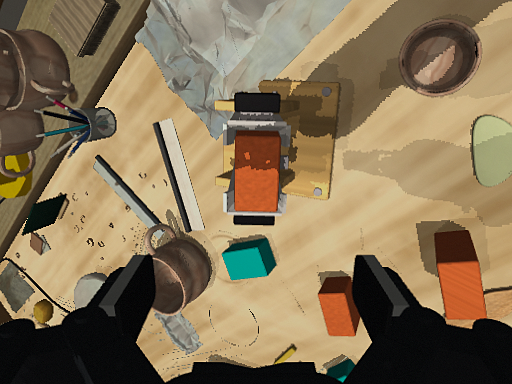

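```bash
cat >> fit.py <<'E'
def overlay(im,p,box,out,zt=68,prop=True):
    x0,y0,w,h,f=box; R,t=colT(*p)
    c=cv2.resize(im["color"][y0:y0+h,x0:x0+w,::-1],None,fx=f,fy=f,interpolation=cv2.INTER_CUBIC)
    def poly(P,col):
        q=np.array([(proj(im,R@np.array(a,float)+t)-[x0,y0]+.5)*f for a in P]).astype(int)
        cv2.polylines(c,[q],False,col,1)
    r=lambda x,y,z:[(-x,-y,z),(x,-y,z),(x,y,z),(-x,y,z),(-x,-y,z)]
    if prop: poly(r(20,35,zt),(255,0,0))
    poly(r(21.5,36.5,50),(0,255,0))
    for s in(-1,1): poly([(-17,71*s,23),(17,71*s,23),(17,71*s,-3),(-17,71*s,-3),(-17,71*s,23)],(255,255,0))
    for k in range(0,w,20): cv2.putText(c,str(x0+k),(k*f,8),0,.3,(0,0,255),1)
    for k in range(0,h,20): cv2.putText(c,str(y0+k),(0,k*f+4),0,.3,(0,0,255),1)
    cv2.imwrite("pics/"+out,c)
E
python3 - <<'E'
from fit import *
import pickle
v=pickle.load(open("v1.pkl","rb"))
overlay(v["w"],(611,30.3,-.233),(205,80,120,150,4),"w1o.png")
x0,y0,w,h,f=300,220,190,110,4
c=cv2.resize(v["w"]["color"][y0:y0+h,x0:x0+w,::-1],None,fx=f,fy=f,interpolation=cv2.INTER_CUBIC);cv2.imwrite("pics/w1p.png",c)
E
```

```text
(no output)
```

View pics/w1o.png

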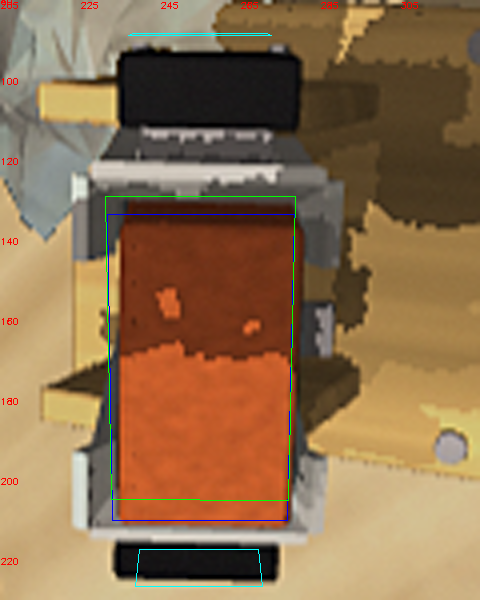

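View pics/w1p.png

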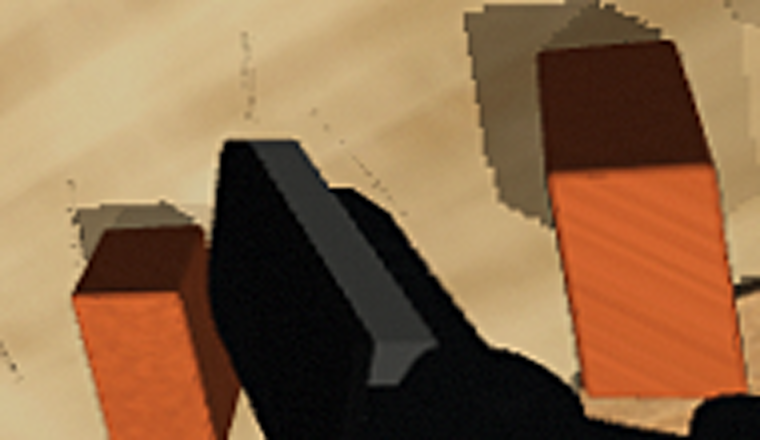

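Run:
```python
from fit import *
import pickle
v=pickle.load(open("v1.pkl","rb"))
# corners labelled (sx,sy)
# +x = away from robot, +y left
W=v["w"];S=v["s"];D=v["d"]
obs=[(W,(-1,-1),(280.3,136.5)),(W,(1,-1),(235,135)),(W,(1,1),(234.5,210.7)),(W,(-1,1),(277,210.7)),
 (S,(-1,1),(271,188.2)),(S,(1,1),(278.8,180)),(S,(1,-1),(296.2,190.5)),
 (D,(-1,1),(223.5,226)),]
S_=[]
# side: assign by projection
R,t=colT(611,30.3,-.233)
for sx in(-1,1):
  for sy in(-1,1): print(sx,sy,*[proj(i,R@[20*sx,35*sy,68]+t).round(1) for i in(W,S,D)])
obs=obs[:7]+[(D,(1,-1),None)]
obs=obs[:7]
for uv in [(251.2,212.5),(260.5,220),(232,233),(223.5,226)]:
  k=min([(sx,sy) for sx in(-1,1) for sy in(-1,1)],key=lambda k:np.linalg.norm(proj(D,R@[20*k[0],35*k[1],68]+t)-uv)); obs.append((D,k,uv))
def run(o,nz):
    def res(p):
        R,t=colT(*p[:3]); 
        dz=p[3] if nz else 0
        return np.concatenate([proj(i,R@[20*k[0],35*k[1],68+dz]+t)+0-np.array(uv) for i,k,uv in o])
    s=least_squares(res,[611,30,-.23]+[0]*nz,x_scale=[10,10,.1]+[5]*nz); print(s.x.round(3),np.sqrt(np.mean(s.fun**2)).round(2),s.fun.reshape(-1,2).round(1).tolist())
run(obs,0);run(obs,1);run(obs[:4],0);run(obs[:4],1);run(obs[4:7],0);run(obs[7:],0)
```

```text
-1 -1 [278.  133.2] [286.2 196.8] [222.1 226.4]
-1 1 [276.3 209.7] [270.1 187.1] [251.6 212.4]
1 -1 [231.3 133.1] [295.4 187.7] [230.3 234. ]
1 1 [232.7 209.6] [279.1 178.3] [260.9 219.1]
[ 6.09538e+02  3.13720e+01 -2.54000e-01] 1.18 [[0.3, -1.2], [-1.2, -0.6], [-0.9, 0.0], [0.2, 0.8], [-1.5, -1.2], [-0.1, -1.7], [-1.6, -2.7], [0.8, -0.7], [0.6, -1.4], [-1.9, -0.0], [-1.3, -0.7]]
[ 6.0921e+02  3.2465e+01 -2.5200e-01 -3.8660e+00] 0.92 [[0.5, -0.8], [-0.4, -0.2], [-0.0, -0.4], [0.5, 0.3], [-1.5, -0.4], [-0.1, -1.0], [-1.6, -1.9], [1.5, 0.5], [1.2, -0.2], [-1.1, 1.2], [-0.5, 0.5]]
[ 6.09263e+02  3.16020e+01 -2.56000e-01] 0.7 [[0.8, -0.8], [-0.8, -0.4], [-0.6, 0.3], [0.4, 1.2]]
[ 6.09522e+02  3.32390e+01 -2.54000e-01 -6.21100e+00] 0.3 [[0.2, -0.2], [-0.3, 0.4], [-0.1, -0.5], [0.1, 0.3]]
[ 6.02683e+02  2.29720e+01 -2.47000e-01] 0.63 [[-0.5, 0.7], [0.9, 0.1], [-0.3, -0.8]]
[ 6.11545e+02  3.15950e+01 -2.28000e-01] 0.84 [[0.9, -0.3], [1.0, -1.1], [-1.0, 0.9], [-0.8, 0.3]]
```

```bash
cat >> fit.py <<'E'
P=(609.5,32,-.252)
def cz(R,t,p): return R.T@(np.array(p)-t)
def st(m=""):
    s=observe();R,t=colT(*P);print(m,"clk",round(s["clock"],2),"q",np.round(s["q"],2),"col",cz(R,t,s["eef_pos"]).round(1),"F",(R.T@np.array(s["contact_force"])).round(1),"w",round(s["gripper_width"],3));return s
E
python3 - <<'E'
from fit import *
R,t=colT(*P);M=toolcol(R,-1)
L=lambda x,y,z:(R@[x,y,z]+t).tolist()
st()
move_linear(L(0,0,82),q4(M)); st()
print(move_linear(L(0,0,55),velocity=20,guard=2.5)); st()
crop("wrist",180,60,160,180,3,"w2.png")
crop("side",190,160,150,150,4,"d2.png")
E
```

```text
clk 3.83 q [-0.54  0.06  0.24  2.21  0.41  0.53  2.28] col [  1.8  -3.3 219.2] F [-0.8  0.1  0.5] w -0.004
 clk 4.89 q [-0.51  0.34  0.32  2.25  0.49  0.2   2.19] col [ 0.4  0.1 82.5] F [-0.3  1.1 -1. ] w 0.001
True
 clk 5.72 q [-0.51  0.38  0.33  2.25  0.5   0.16  2.18] col [-0.3 -0.1 66. ] F [0.6 0.2 0.1] w 0.001
```

View pics/w2.png

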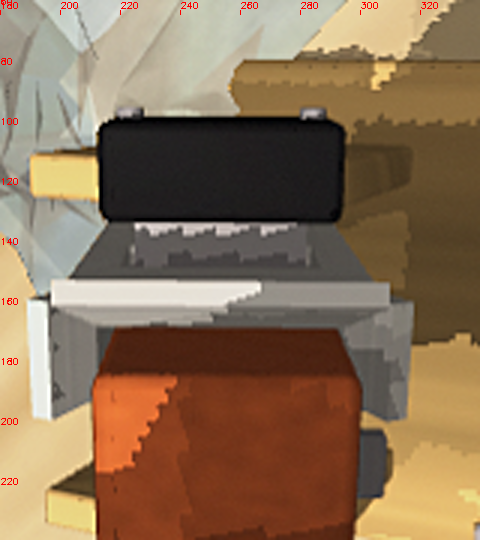

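View pics/d2.png

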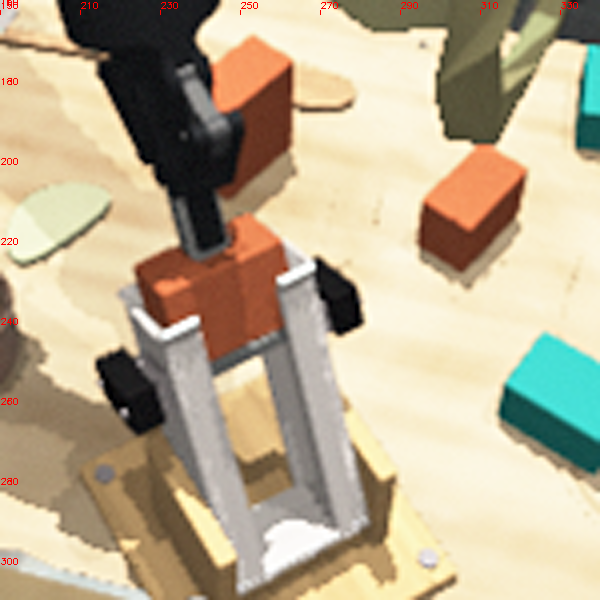

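Run:
```python
from fit import *
R,t=colT(*P);M=toolcol(R,-1)
L=lambda x,y,z:(R@[x,y,z]+t).tolist()
print(move_linear(L(0,0,20),velocity=50,guard=45)); st()
print(move_linear(L(0,0,-3.5),velocity=30,guard=45)); st()
pause(.2); st()
crop("side",190,160,150,150,4,"d3.png")
crop("scene",250,140,90,120,5,"s3.png")
```

```text
Traceback (most recent call last):
cell.PlanningError: the arm cannot follow that straight line within its joint ranges
```

Run:
```python
from fit import *
R,t=colT(*P)
L=lambda x,y,z:(R@[x,y,z]+t).tolist()
for s in(-1,1):
  for lean in(0,4,8,12):
    for z in (66,30,-5):
      M=Ro.from_rotvec(np.radians(lean)*R[:,1]).as_matrix()@toolcol(R,s)
      j=solve_ik(L(0,0,z),q4(M)); print(s,lean,z,M[:,2].round(2),None if j is None else np.round(j,2).tolist())
```

```text
-1 0 66 [ 0.41 -0.11 -0.91] [-0.51, 0.38, 0.33, 2.25, 0.5, 0.16, 2.18]
-1 0 30 [ 0.41 -0.11 -0.91] [-0.51, 0.46, 0.35, 2.25, 0.52, 0.08, 2.16]
-1 0 -5 [ 0.41 -0.11 -0.91] [-0.26, 0.5, 0.05, 2.23, 1.47, 0.17, 1.23]
-1 4 66 [ 0.35 -0.09 -0.93] [-0.35, 0.37, 0.14, 2.2, 0.43, 0.27, 2.27]
-1 4 30 [ 0.35 -0.09 -0.93] [-0.35, 0.44, 0.18, 2.2, 0.45, 0.2, 2.26]
-1 4 -5 [ 0.35 -0.09 -0.93] [-0.36, 0.51, 0.2, 2.19, 0.46, 0.13, 2.25]
-1 8 66 [ 0.28 -0.07 -0.96] [-0.2, 0.38, -0.02, 2.15, 0.39, 0.37, 2.32]
-1 8 30 [ 0.28 -0.07 -0.96] [-0.22, 0.44, 0.02, 2.15, 0.41, 0.31, 2.32]
-1 8 -5 [ 0.28 -0.07 -0.96] [-0.23, 0.51, 0.06, 2.14, 0.41, 0.24, 2.32]
-1 12 66 [ 0.22 -0.06 -0.97] [-0.06, 0.39, -0.18, 2.1, 0.38, 0.48, 2.35]
-1 12 30 [ 0.22 -0.06 -0.97] [-0.09, 0.46, -0.13, 2.1, 0.39, 0.41, 2.35]
-1 12 -5 [ 0.22 -0.06 -0.97] [-0.12, 0.52, -0.08, 2.09, 0.39, 0.35, 2.36]
1 0 66 [ 0.41 -0.11 -0.91] [-0.95, 0.55, 0.98, 2.27, -1.2, 0.31, 0.73]
1 0 30 [ 0.41 -0.11 -0.91] [-0.68, 0.5, 0.6, 2.25, -0.99, 0.11, 0.51]
1 0 -5 [ 0.41 -0.11 -0.91] [0.53, 0.75, -1.07, 2.2, 1.57, 0.85, -1.87]
1 4 66 [ 0.35 -0.09 -0.93] [-0.93, 0.56, 0.99, 2.22, -1.01, 0.39, 0.56]
1 4 30 [ 0.35 -0.09 -0.93] [-0.79, 0.56, 0.79, 2.21, -1.04, 0.29, 0.57]
1 4 -5 [ 0.35 -0.09 -0.93] [-0.64, 0.58, 0.6, 2.2, -1.04, 0.19, 0.58]
1 8 66 [ 0.28 -0.07 -0.96] [-1.0, 0.68, 1.18, 2.18, -1.1, 0.62, 0.65]
1 8 30 [ 0.28 -0.07 -0.96] [-0.87, 0.66, 0.99, 2.17, -1.09, 0.5, 0.64]
1 8 -5 [ 0.28 -0.07 -0.96] [-0.74, 0.65, 0.79, 2.16, -1.08, 0.39, 0.62]
1 12 66 [ 0.22 -0.06 -0.97] [-0.97, 0.7, 1.18, 2.14, -1.01, 0.71, 0.59]
1 12 30 [ 0.22 -0.06 -0.97] [-0.85, 0.67, 0.99, 2.13, -0.99, 0.59, 0.55]
1 12 -5 [ 0.22 -0.06 -0.97] [-0.82, 0.76, 0.99, 2.12, -1.13, 0.6, 0.67]
```

Run:
```python
from fit import *
R,t=colT(*P)
M=Ro.from_rotvec(np.radians(5)*R[:,1]).as_matrix()@toolcol(R,-1)
L=lambda x,y,z:(R@[x,y,z]+t).tolist()
move_linear(L(0,0,80)); reach(L(0,0,75),q4(M)); st()
print(move_linear(L(0,0,55),velocity=25,guard=4)); st()
print(move_linear(L(0,0,20),velocity=50,guard=45)); st()
print(move_linear(L(0,0,-3.5),velocity=30,guard=45)); st()
pause(.2); st()
crop("side",190,160,150,150,4,"d3.png")
crop("scene",250,140,90,120,5,"s3.png")
```

```text
clk 6.4 q [-0.32  0.35  0.11  2.19  0.4   0.31  2.3 ] col [ 0.5 -0.6 74.6] F [-0.6 -0.4 -0.1] w 0.001
True
 clk 6.91 q [-0.32  0.37  0.12  2.19  0.4   0.29  2.3 ] col [-0.5  0.3 64.2] F [ 0.3 -0.5  0.8] w -0.003
True
 clk 7.35 q [-0.32  0.4   0.12  2.19  0.41  0.27  2.3 ] col [-0.6  0.6 52.7] F [-0.5  0.2  1.3] w -0.0
False
 clk 9.39 q [-0.33  0.51  0.16  2.18  0.44  0.16  2.28] col [-0.7 -0.  -3.8] F [-2.  -0.1  7.1] w 0.001
 clk 9.59 q [-0.33  0.51  0.16  2.18  0.44  0.16  2.28] col [-0.7 -0.  -3.8] F [-1.9  0.6  7.1] w 0.001
```

View pics/d3.png

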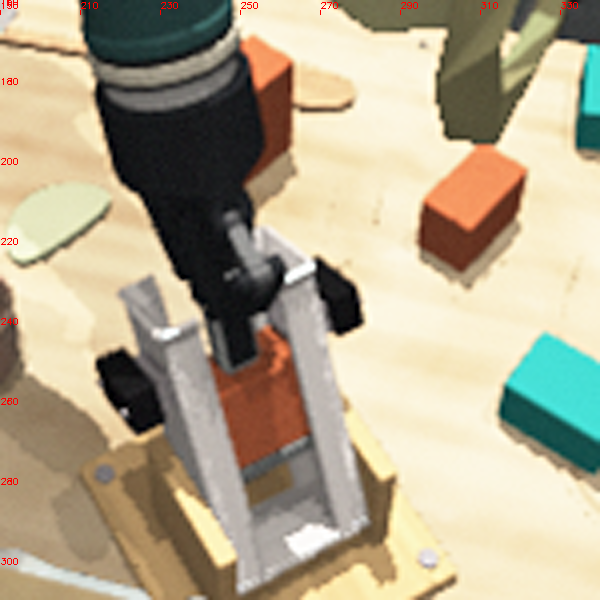

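View pics/s3.png

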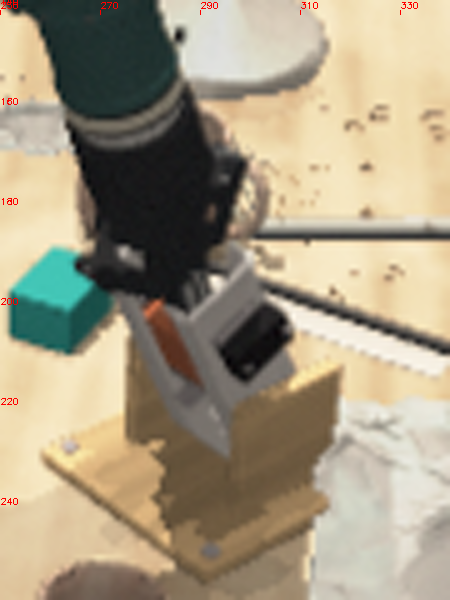

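Run:
```python
from fit import *
R,t=colT(*P)
L=lambda x,y,z:(R@[x,y,z]+t).tolist()
for z in (0,4,8):
    move_linear(L(0,0,z),velocity=30); st()
```

```text
clk 9.96 q [-0.32  0.5   0.16  2.18  0.43  0.17  2.28] col [-0.6  0.   0.1] F [-2.2  1.2  6.8] w -0.001
 clk 10.24 q [-0.32  0.49  0.16  2.18  0.43  0.17  2.28] col [ 0.8 -0.1  3.9] F [-0.5  0.1 -0.3] w -0.002
 clk 10.53 q [-0.32  0.49  0.16  2.18  0.43  0.18  2.28] col [0.3 0.  8.1] F [-0.2  0.1  0.4] w -0.002
```

Run:
```python
from fit import *
R,t=colT(*P);M=toolcol(R,-1)
L=lambda x,y,z:(R@[x,y,z]+t).tolist()
move_linear(L(0,0,90),velocity=200); st()
reach(L(0,0,200),q4(M)); st()
i=crop("wrist",200,60,130,150,4,"w4.png"); 
overlay(i,P,(200,60,130,150,4),"w4o.png",0)
import pickle; pickle.dump({"w":i},open("v2.pkl","wb"))
crop("side",190,160,150,150,4,"d4.png")
gripper_open()
```

```text
clk 11.08 q [-0.31  0.32  0.09  2.19  0.39  0.34  2.31] col [ 0.1 -0.1 90. ] F [-0.6 -0.3  0.5] w 0.001
 clk 11.6 q [-0.46  0.1   0.15  2.21  0.46  0.5   2.21] col [-4.000e-01  1.000e-01  1.996e+02] F [ 0.1 -0.8  0.7] w 0.003
```

View pics/w4o.png

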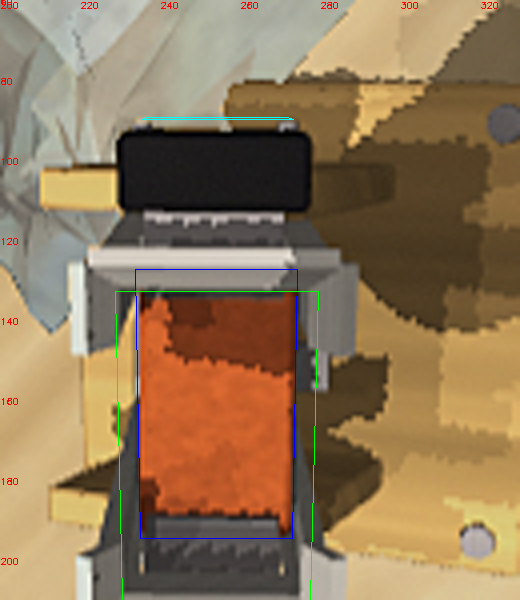

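View pics/d4.png

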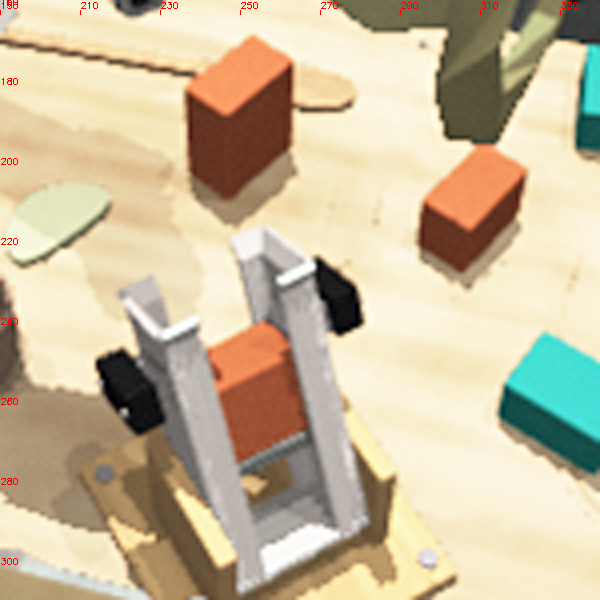

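Run:
```python
from fit import *
import pickle
M=tooldown(.06,-1)
reach([582,277,190],q4(M)); s=st(); print(np.round(s["eef_pos"],1))
i=get_image("wrist"); cv2.imwrite("pics/w5.png",i["color"][:,:,::-1]); pickle.dump(i,open("v3.pkl","wb"))
b=(180,150,150,190,3);x0,y0,w,h,f=b
c=cv2.resize(i["color"][y0:y0+h,x0:x0+w,::-1],None,fx=f,fy=f,interpolation=cv2.INTER_CUBIC)
B,tt=blkT(582,277,.06,0)
q=np.array([(proj(i,B@[a*20,b_*35,50]+tt)-[x0,y0]+.5)*f for a,b_ in((-1,-1),(1,-1),(1,1),(-1,1),(-1,-1))]).astype(int)
print(q.tolist())
cv2.polylines(c,[q],False,(255,0,0),1); cv2.imwrite("pics/w5o.png",c)
```

```text
clk 13.52 q [-0.53  0.53  0.02  1.83 -0.01  0.77  2.7 ] col [-57.7 228.8  82.6] F [-0.2 -1.  -0.2] w 0.996
[582.1 275.3 190.5]
[[296, -33], [151, -33], [156, 202], [291, 202], [296, -33]]
```

View pics/w5.png

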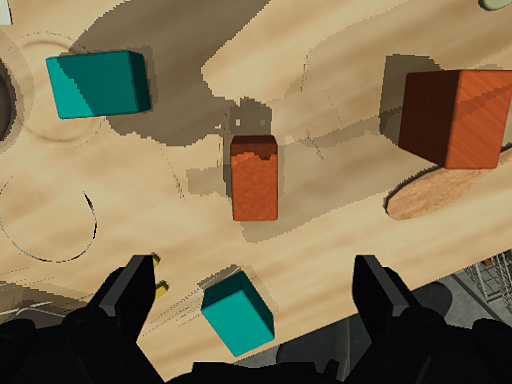

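View pics/w5o.png

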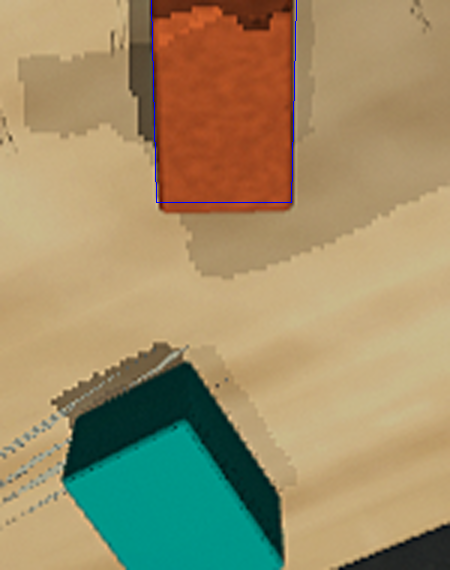

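Run:
```python
from h import *
import pickle
crop("",210,120,90,110,5,"w5c.png",pickle.load(open("v3.pkl","rb")))
```

```text
(no output)
```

View pics/w5c.png

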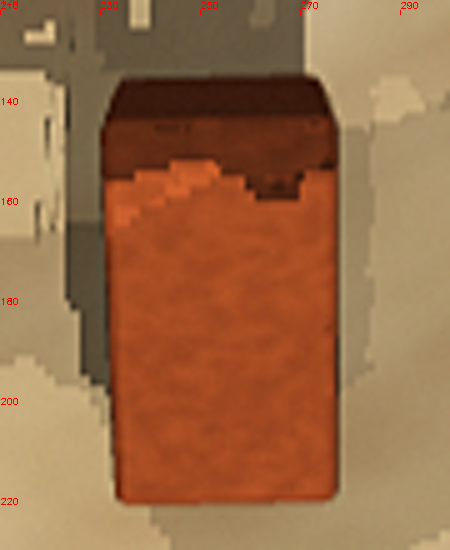

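Run:
```python
from fit import *
import pickle
i=pickle.load(open("v3.pkl","rb"))
fit((lambda x,y,w:blkT(x,y,w,0),50),[("w",np.array(u)) for u in[(231,143),(277.2,143),(233.3,219.8),(277.3,219.8)]],{"w":i},[582,278],[.06])
```

```text
[5.81329e+02 2.80284e+02 7.20000e-02] rms 0.7499817042476341
[[-0.8, -0.3], [1.1, -0.9], [-0.6, 1.0], [0.3, 0.5]]
```

Run:
```python
from fit import *
M=tooldown(.068,-1)
x,y=581.7,279.5
reach([x,y,110],q4(M)); st()
print(move_linear([x,y,20],velocity=80,guard=8)); s=st(); print(np.round(s["eef_pos"],1))
gripper_close(40); st()
move_linear([x,y,130],velocity=120); s=st(); print(np.round(s["eef_pos"],1))
i=get_image("wrist"); cv2.imwrite("pics/w6.png",i["color"][:,:,::-1])
crop("side",250,120,120,140,4,"d6.png")
```

```text
clk 13.98 q [-0.53  0.64  0.02  1.88 -0.01  0.63  2.71] col [-92.6 231.6  10.8] F [-0.   1.  -0.3] w 1.004
False
 clk 15.26 q [-0.52  0.77  0.01  1.9  -0.01  0.47  2.7 ] col [-130.4  233.1  -70.9] F [0.5 0.6 0.5] w 0.999
[582.2 279.7  20.6]
 clk 15.75 q [-0.52  0.77  0.01  1.9  -0.01  0.47  2.71] col [-130.7  233.   -71. ] F [ 1.  -0.9  3.5] w 0.463
 clk 16.82 q [-0.53  0.61  0.02  1.87 -0.02  0.66  2.71] col [-85.5 232.2  27.9] F [-1.5 -0.3 -2.4] w 0.467
[581.  279.2 129.1]
```

View pics/w6.png

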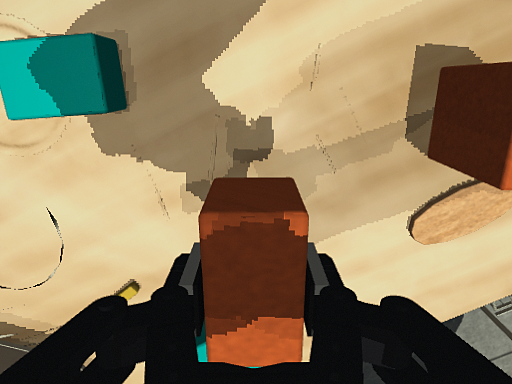

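View pics/d6.png

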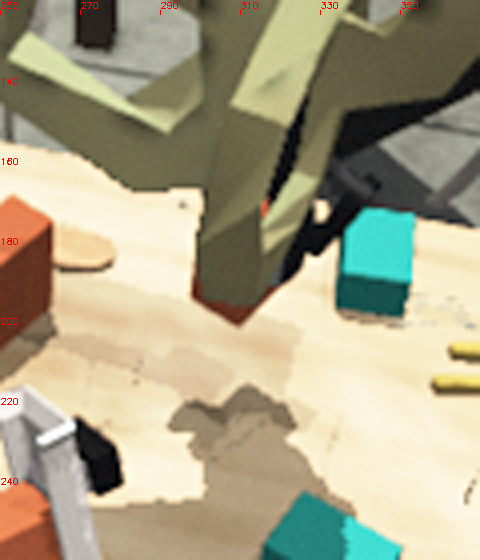

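Run:
```python
from fit import *
i=get_image("wrist");s=observe()
M=Ro.from_quat(np.r_[s["eef_rot"][1:],s["eef_rot"][0]]).as_matrix();p=np.array(s["eef_pos"])
for dx in(-3,0,3):
    print(dx,[proj(i,M@[35+dx,y,z]+p).round(1).tolist() for z in(-29.4,20.6) for y in(-20,20)], proj(i,M@[-35+dx,0,-29.4]+p).round(1))
crop("wrist",180,160,150,70,5,"w6c.png",i)
```

```text
-3 [[198.8, 216.7], [310.7, 216.8], [214.0, 178.9], [294.7, 179.0]] [254.4 370.6]
0 [[198.4, 208.9], [311.2, 209.0], [213.8, 173.1], [295.0, 173.1]] [254.4 365. ]
3 [[198.0, 200.9], [311.6, 201.0], [213.6, 167.1], [295.2, 167.2]] [254.4 359.4]
```

View pics/w6c.png

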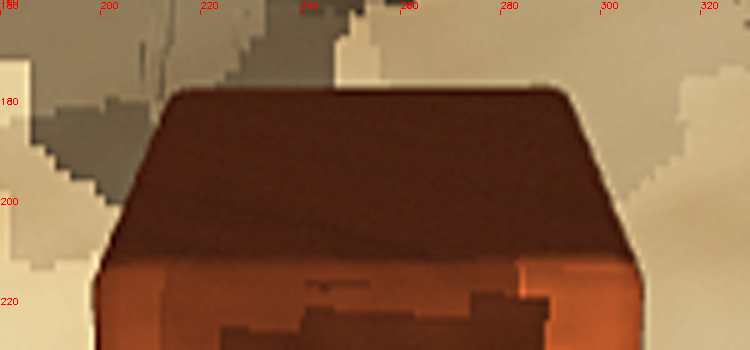

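Run:
```python
from fit import *
R,t=colT(*P);M=toolcol(R,-1)
L=lambda x,y,z:(R@[x,y,z]+t).tolist()
move_linear([581.7,279.5,250],velocity=250); st()
reach(L(0,-1.2,140),q4(M)); st()
move_linear(L(0,-1.2,85),velocity=100); st()
for z in(60,37,33): 
    j=solve_ik(L(0,-1.2,z),q4(M)); print(z,None if j is None else np.round(j,2))
i=get_image("wrist"); cv2.imwrite("pics/w7.png",i["color"][:,:,::-1])
overlay(get_image("side"),P,(200,150,110,140,4),"d7.png",prop=False)
overlay(get_image("scene"),P,(245,140,90,110,5),"s7.png",prop=False)
```

```text
clk 17.6 q [-0.54  0.47  0.02  1.78 -0.01  0.89  2.7 ] col [-35.1 232.  136.4] F [-0.7  0.4 -2.6] w 0.466
 clk 18.53 q [-0.61  0.23  0.38  2.24  0.39  0.32  2.29] col [  0.3   0.7 139.6] F [-0.9  0.1 -3.2] w 0.469
 clk 19.23 q [-0.56  0.34  0.38  2.25  0.39  0.19  2.3 ] col [ 0.3 -0.7 84.9] F [-0.9 -0.1 -1. ] w 0.459
60 [-0.54  0.4   0.38  2.25  0.39  0.14  2.3 ]
37 [-0.52  0.44  0.38  2.25  0.39  0.09  2.29]
33 [-0.52  0.45  0.38  2.25  0.39  0.08  2.29]
```

View pics/w7.png

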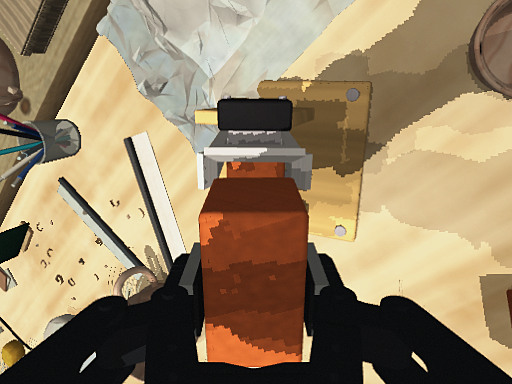

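View pics/d7.png

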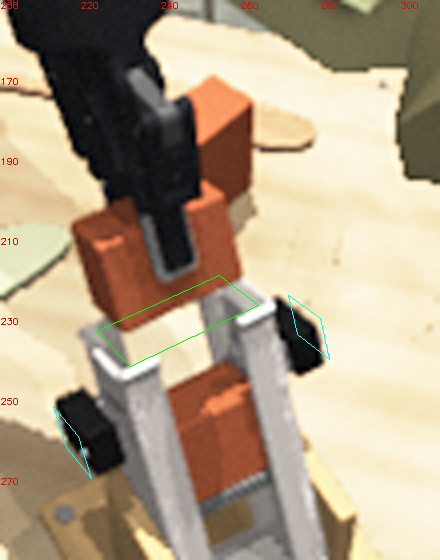

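View pics/s7.png

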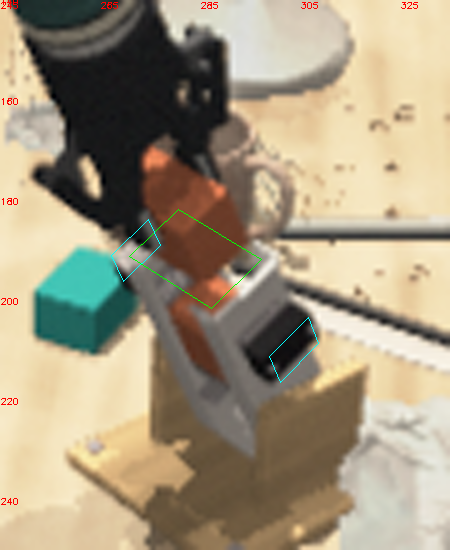

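Run:
```python
from fit import *
R,t=colT(*P)
L=lambda x,y,z:(R@[x,y,z]+t).tolist()
st()
for z in(66,58,50,44):
    g=move_linear(L(0,-1.2,z),velocity=25,guard=10); st(g)
    if g: break
overlay(get_image("side"),P,(200,150,110,140,4),"d8.png",prop=False)
overlay(get_image("scene"),P,(245,140,90,110,5),"s8.png",prop=False)
crop("wrist",150,80,210,150,3,"w8.png")
```

```text
clk 19.38 q [-0.56  0.34  0.38  2.25  0.39  0.19  2.3 ] col [ 0.4 -0.9 85.5] F [-0.8  0.7 -1.8] w 0.463
False clk 20.29 q [-0.54  0.38  0.38  2.25  0.39  0.15  2.3 ] col [ 0.  -1.2 66. ] F [-0.6 -0.4 -2.2] w 0.459
False clk 20.76 q [-0.54  0.4   0.37  2.25  0.39  0.13  2.29] col [-0.  -1.2 57.8] F [-0.4  0.5 -1.7] w 0.468
False clk 21.23 q [-0.53  0.42  0.37  2.25  0.4   0.11  2.29] col [-0.1 -1.3 49.8] F [-1.  -0.2 -2.3] w 0.466
False clk 21.62 q [-0.53  0.43  0.37  2.25  0.4   0.1   2.28] col [-0.1 -1.3 43.8] F [-1.2 -0.5 -1.8] w 0.462
```

View pics/d8.png

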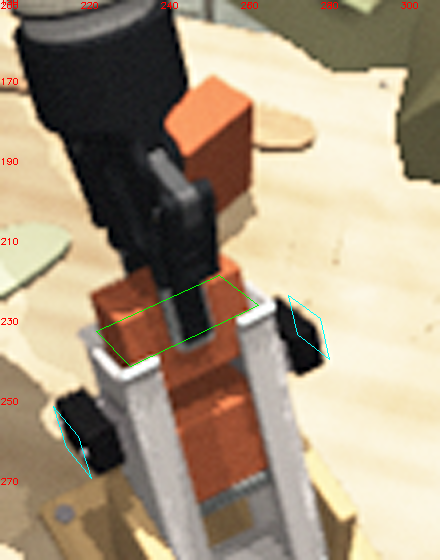

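View pics/w8.png

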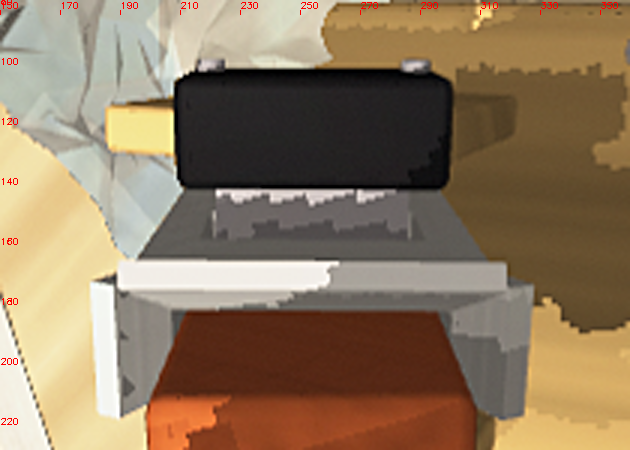

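Run:
```python
from fit import *
R,t=colT(*P)
L=lambda x,y,z:(R@[x,y,z]+t).tolist()
g=move_linear(L(0,-1.2,35.5),velocity=20,guard=6); st(g)
gripper_open(); st()
overlay(get_image("side"),P,(200,150,110,140,4),"d9.png",prop=False)
move_linear(L(0,-1.2,100),velocity=120); st()
crop("side",200,150,110,140,4,"d10.png")
i=get_image("wrist"); overlay(i,P,(190,80,150,170,3),"w10.png",65)
```

```text
False clk 22.34 q [-0.52  0.45  0.37  2.25  0.43  0.09  2.26] col [ 0.1 -1.2 35.4] F [-0.2  0.8 -1.3] w 0.463
 clk 22.86 q [-0.52  0.45  0.37  2.25  0.43  0.09  2.26] col [ 0.1 -1.1 35.6] F [0.6 0.3 1.6] w 1.001
 clk 23.59 q [-0.55  0.31  0.35  2.25  0.42  0.23  2.26] col [-0.1 -1.2 99.9] F [-0.1 -0.8 -0.1] w 0.998
```

View pics/d10.png

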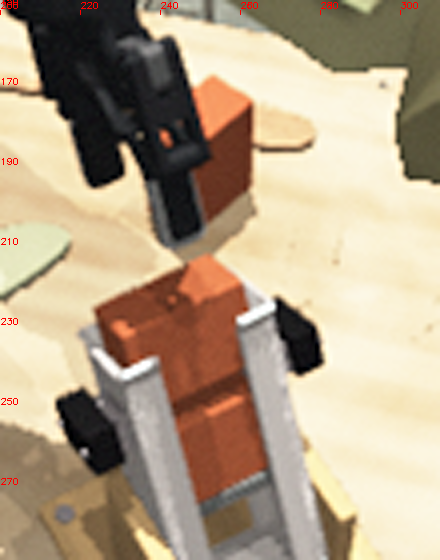

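View pics/w10.png

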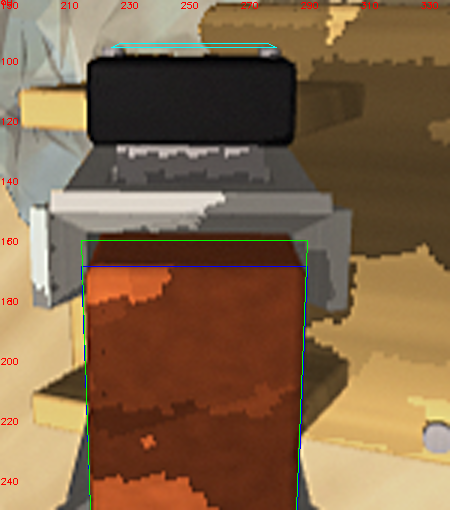

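Second prop stands square in the mouth. Close the fingers and push.

Run:
```python
from fit import *
R,t=colT(*P)
M=Ro.from_rotvec(np.radians(5)*R[:,1]).as_matrix()@toolcol(R,-1)
L=lambda x,y,z:(R@[x,y,z]+t).tolist()
gripper_close(); reach(L(0,0,78),q4(M)); st()
g=move_linear(L(0,0,50),velocity=25,guard=4); st(g)
for z in(35,15,5,0,-4):
    g=move_linear(L(0,0,z),velocity=25,guard=60); st(g)
    if g: break
pause(.2); st()
crop("side",200,150,110,140,4,"d11.png")
```

```text
clk 24.78 q [-0.37  0.35  0.18  2.19  0.32  0.31  2.39] col [ 0.4 -0.7 77.7] F [-0.9 -0.3  0.2] w 0.001
True clk 25.46 q [-0.37  0.38  0.18  2.19  0.32  0.28  2.39] col [-0.2  0.2 62.7] F [0.5 0.2 1. ] w -0.004
False clk 26.73 q [-0.36  0.43  0.19  2.19  0.32  0.22  2.38] col [-0.   0.6 35.1] F [-0.7  0.6  5.7] w 0.003
False clk 27.68 q [-0.36  0.47  0.2   2.18  0.33  0.19  2.38] col [-0.   0.6 15.1] F [-0.5  0.4  6.8] w 0.001
False clk 28.23 q [-0.35  0.49  0.2   2.18  0.33  0.17  2.38] col [-0.   0.5  5.1] F [-0.4  0.7  7.6] w 0.001
False clk 28.58 q [-0.35  0.5   0.2   2.18  0.33  0.16  2.38] col [-0.   0.5  0.2] F [-0.6  0.9  9.2] w -0.0
False clk 28.89 q [-0.35  0.51  0.2   2.18  0.33  0.15  2.38] col [ 0.   0.5 -3.7] F [-0.5 -0.2  9.9] w -0.004
 clk 29.09 q [-0.35  0.51  0.2   2.18  0.33  0.15  2.38] col [ 0.   0.5 -3.6] F [-0.1  0.  10. ] w -0.005
```

View pics/d11.png

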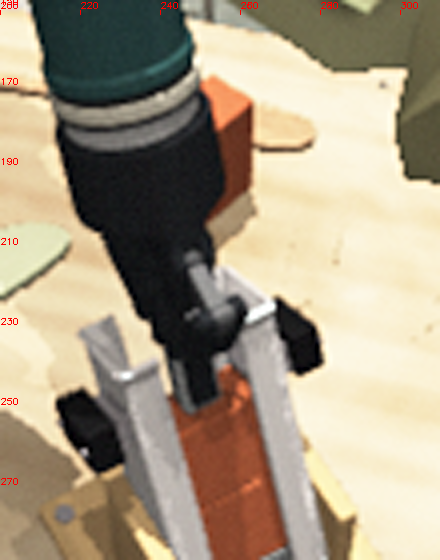

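Run:
```python
from fit import *
R,t=colT(*P);M=toolcol(R,-1)
L=lambda x,y,z:(R@[x,y,z]+t).tolist()
for z in (0,4,8): move_linear(L(0,0,z),velocity=25); st()
move_linear(L(0,0,90),velocity=150)
reach(L(0,0,200),q4(M)); st(); 
i=get_image("wrist"); overlay(i,P,(200,60,130,150,4),"w12.png",0)
crop("side",190,160,150,150,4,"d12.png")
crop("scene",170,160,180,140,4,"s12.png")
```

```text
clk 29.45 q [-0.35  0.5   0.2   2.18  0.33  0.16  2.38] col [0.  0.5 0.3] F [-0.5  0.3  9.3] w 0.002
 clk 29.76 q [-0.35  0.5   0.2   2.18  0.33  0.17  2.38] col [ 0.  -0.2  3.8] F [-0.4  0.6 -0.5] w -0.001
 clk 30.07 q [-0.35  0.49  0.2   2.18  0.33  0.17  2.38] col [0.1 0.  8.1] F [ 0.1 -0.1 -0.6] w -0.001
 clk 31.28 q [-0.57  0.1   0.27  2.22  0.43  0.49  2.24] col [ -0.3   0.2 199.9] F [ 0.1 -0.6 -0.4] w 0.002
```

View pics/w12.png

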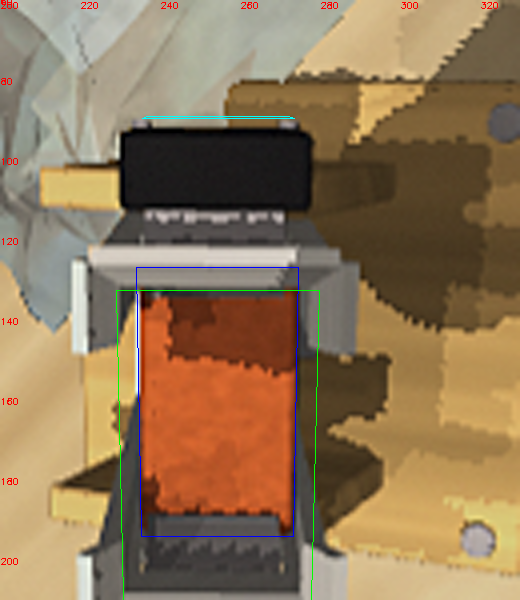

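View pics/d12.png

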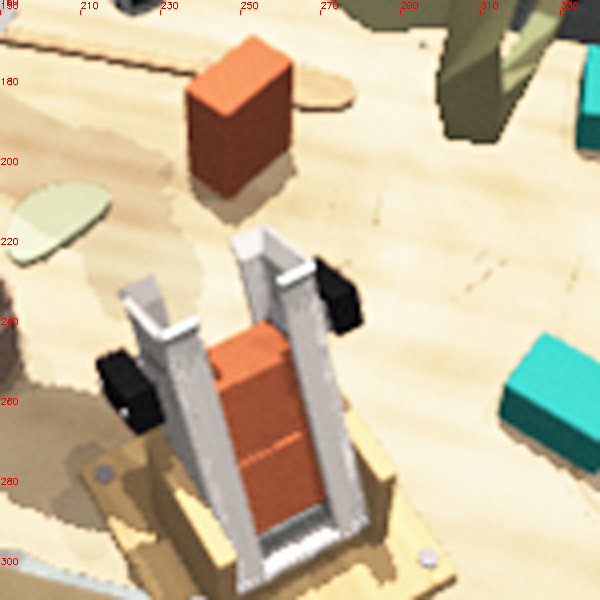

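View pics/s12.png

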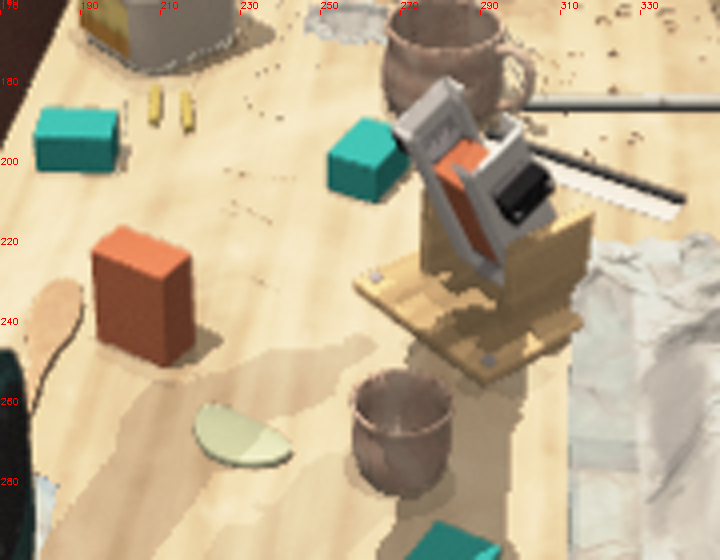

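Left nose is visible over the top; check the right one by shifting the camera to +y.

Run:
```python
from fit import *
R,t=colT(*P);M=toolcol(R,-1)
reach((R@[0,125,170]+t).tolist(),q4(M)); st()
i=get_image("wrist"); cv2.imwrite("pics/w13f.png",i["color"][:,:,::-1])
u=proj(i,R@[0,0,0]+t).astype(int);print(u)
x0,y0=max(0,u[0]-65),max(0,u[1]-75)
overlay(i,P,(int(x0),int(y0),130,150,4),"w13.png",0)
```

```text
clk 32.01 q [-0.7   0.26  0.21  2.1   0.5   0.52  1.99] col [ -0.8 125.3 168.4] F [ 0.1 -0.5  0.8] w 0.001
[253  22]
```

View pics/w13.png

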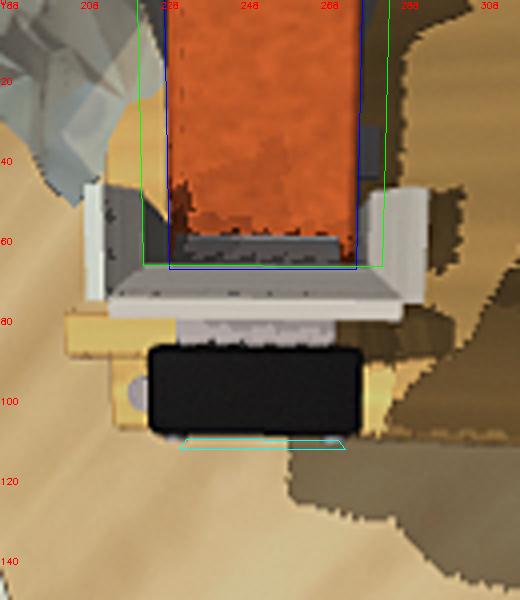

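Run:
```python
from fit import *
R,t=colT(*P);M=toolcol(R,-1)
reach((R@[0,85,200]+t).tolist(),q4(M)); st()
i=get_image("wrist")
u=proj(i,R@[0,0,0]+t).astype(int);print(u)
overlay(i,P,(190,max(0,int(u[1])-75),130,150,4),"w14.png",0)
```

```text
clk 32.38 q [-0.66  0.17  0.21  2.14  0.48  0.56  2.06] col [  0.8  81.9 200.6] F [0.3 0.1 0.3] w -0.002
[254  77]
```

View pics/w14.png

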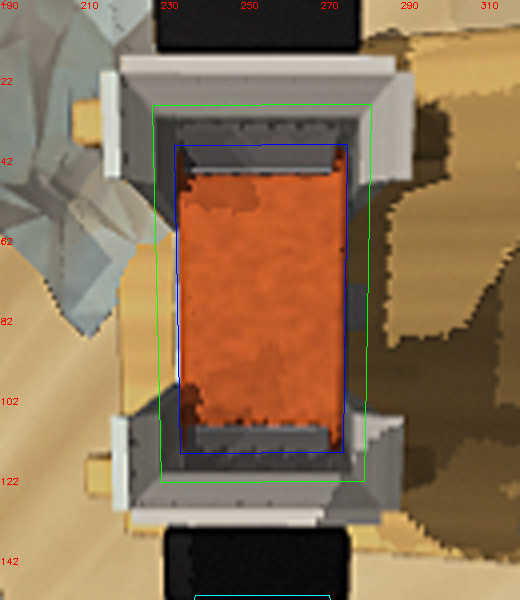

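Both noses are seen symmetrically, out over the prop top (crop rows ~170 and ~425), and the prop is square and centred. Handing in.

Run:
```python
from cell import *
print(finish_job(), observe()["clock"])
```

```text
the job is handed in; nothing more can be done
the job is handed in; nothing more can be done
```

The magazine is loaded with both short props, and I handed the job in at about 32.5 s; it gives no verdict.

**What I did:** I pushed the prop in the mouth down with closed fingers until it latched. Then I picked up the other terracotta short prop from about (582, 280) mm, stood it in the mouth, and pushed it down on top until it latched too.

**Last checks:**
- **Force:** after each push the reading dropped to about zero within 4 mm of backing off, so the catches hold the props.
- **Position:** the last wrist picture shows both catch noses out over a square, centred top. The side view shows both props stacked.
- **Other objects:** the tall prop and the cup look unmoved in the scene view.

**What failed or disagreed:**
- The first straight push was refused because of a joint limit, so I tilted the tool 5° for both pushes.
- A 45 N guard tripped once during the first push at 50 mm/s, probably as the prop met the catches. I continued slower, and the wrist limit is 120 N.
- The cameras disagreed by 2–3 mm on positions, and the scene camera's own column fit by 7–10 mm. I used combined estimates, and the second prop went in without resistance.
- I checked the catches after the first prop from one side only, by force and the left nose.

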